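Set the stop of a press-tip nest and load the tip

ROBOT

A 7-joint arm with a two-finger parallel gripper is mounted at the origin on a cart in front of the work surface, level with it; the furniture and walls round the work are solid. World frame = base frame: x ahead of the robot, y to its left, z up, the work surface at z = 0. Lengths are in mm, angles in degrees, forces in N, time in s.
With the tool pointing down it reaches from about 400 to 875 mm from the base axis. Payload 6.5 kg.
Tool frame: the origin (TCP) lies at the very end of the fingers, on their centre line; the grasp point (between the pads) lies 19 mm behind it; z points along the fingers, y is the line along which they close (so a half turn about z gives the same grasp; the last joint's range is limited). The gripper opens to 88 mm and grips with 3 to 60 N. Pads are 18 mm wide; open, the fingers measure 123 mm over their backs; the gripper's body (75 mm by 187 mm) begins 45 mm behind the grasp point.
Start: joints at [70.52, 30.733, -0.252, 88.115, 0.149, 61.152, -4.079], TCP at [175.751, -625.781, 238.716] pointing down, gripper open.
Joint ranges: [-154.64, 154.64], [-21.42, 123.67], [-72.66, 72.17], [13.99, 137.28], [-74.86, 254.86], [10.95, 109.41], [-158.01, 158.01]. Speed limits (degrees/s): [136.94, 136.94, 180, 180, 180, 180, 180].

INTERFACE

Orientations are given as [roll, pitch, yaw] about the fixed x, y, z axes, in that order (R = Rz(yaw) Ry(pitch) Rx(roll)).
In Python, from rig import env, eyes, workorder, finder gives the robot as it stands.
- The arm moves only by the shell command python3 -m creep 'ROWS' [FORCE]. ROWS is JSON, a list that holds one entry, the list of rows, each a list of 7 numbers: the shift along the tool's x, y, z in m, then the turn, a rotation vector about the tool's x, y, z in degrees, then the gripper command: -1 is fully open, 1 is shut, values between are in proportion. A call has 1 to 20 rows; each row shifts and turns the commanded pose from where the row before left it, along the tool's axes as they then stand; what a row does not reach is not made up. A row lasts 1/10 s, in which the tool goes at most 50 mm and 8.59 degrees, less where a joint would pass 70% of its speed; a pose out of reach is approached as far as the arm can. A call is refused whole if a number of a shift passes 0.05 or a number of a turn 8.59, either way. A call with a gripper value outside its range is refused whole. The fingers move at their own pace and stop on an object; FORCE is the grip in N (left out, the last holds). Time passes only in rows, so rows that do not move let the fingers close. It gives the time, the measured TCP pose, the force, the opening and the grip force at its end, in the units of the state.
- env.state(): the state, without advancing time (a new reading comes with each control period).
- eyes.grab_frame(name): name is "scene" or "top" or "wrist"; returns a dict with "img" (400x640x3 uint8, red, green, blue), "z_map" (400x640 float32, mm along the optical axis (not along the pixel's ray), 0 where there is no reading), "fov_y" (degrees; the focal length in pixels is half the picture's height over the tangent of half this angle, whatever the lens; pixels are square), "cx", "cy" (the principal point, pixels), "rvec" (rotation vector, rad) and "tvec" (3), from world to camera coordinates, as OpenCV has them. Camera axes: x right, y down, z forward; pixel columns grow to the right and rows downward; lengths in mm; the calibration is good to about 2 mm. The wrist camera is an equidistant fisheye: a pixel r from the principal point sees the ray r / f radians off the axis. A picture is of the moment at which its call begins.
- workorder.job_done(): hands the job in; it is judged then, once.
Trained networks look in a picture, given as the dict that the camera call returned (one of the last four; its "shot" number tells which), for a name from the list of things; names that differ only in an ending like _2 or _b are one class to them, and where a whole thing is asked for, a point or a joint stands for the part that bears it (a point fixed in the world has none). Each returns a list of dicts, best first, with "p" (0 to 1); they miss things now and then, are a little off and sometimes report something else, mostly with a low value. They report only what shows in the picture. A call takes as long as a camera call. They do not tell look-alikes from the thing itself.
- finder.recognise(picture, name): "bbox" ([left, top, right, bottom] in pixels, round what is visible of it).
The state is a dict: "clock": time; "q": joint angles; "joint_vel": joint speeds; "joint_torque": joint torques, N m; "tool_pos": TCP position; "eef_rot": TCP orientation; "contact_force": force on the tool from outside, world axes, zero at the start; "wrist_torque": the same for the moment, N m; "width": opening from 0.0 (shut) to 1.0 (fully open); "grip_force": force on a finger pad.
Only numpy, scipy, OpenCV 4.12 (cv2) and the standard library are available. Lean on these libraries where they do the work, as an engineer would, in place of code of your own. Each camera call takes 0.05 s, during which the arm holds its last target. There are 200 camera calls.

TASK

Set up the press-tip nest: push the blue stop block onto the nest's square rail, past the sprung ball, until the ball clicks up in the block's top window and holds the block against the springy sleeve, then let go of it; feel for the click and go no further, and never press the block on the nest with more than 30 N. Then lay the stepped press tip in the nest's groove, narrow ridge up, and slide it gently along until its end butts on the stop block. Leave the small flat press tip and the amber dropper bottle where they are.

Things in the scene. Friction and masses are not known exactly. Their poses are not given: they have to be found in the camera images.
- nest: black base plate fixed to the bench, 72 mm (x) by 208 mm (y, -98 to 110) by 10 mm high; origin on its underside, on the groove's line, which runs along its y axis. At its +y end stands a grey stop post, 32 mm wide, 49 mm high over the bench; where along y it is clamped differs by up to 12 mm either way from mid setting and is NOT measured. Rail, ball and sleeve shift with it
- groove (a point): middle of the press tip's place at mid setting, on the plate's top (10 mm above the bench), 36 mm to -y of the nest's origin, axes as the nest. The groove lies between two steel fences 4 mm high (tops 14 mm above the bench), 15 mm apart at the foot, bevelled to 19 mm at the top, 27 mm over all, from 58 mm to -y to 46 mm to +y of this point
- rail_nose (a point): where the round nose of the post's rail ends at MID setting (a fixed point of the nest; the true nose lies up to 12 mm to +y or -y of it), 32.5 mm above the bench. The rail is a 12 mm square steel bar from the post, parallel to the nest's y, nose to -y. In its top, 13 mm behind the nose, sits a sprung steel ball, 8 mm diameter, 3.6 mm proud
- stop_block_mid (a point): centre of the loose blue stop block, 26 (x) by 40 (y) by 28 mm high, 90 g, upright on the bench. A 13.6 mm square bore runs along its y at mid-height, 30 mm deep, open at +y (goes over the rail, block's y along the nest's y); -y face = stop face. Ball window in its top 12 to 22 mm from the open face. Clicked, its centre is 8 mm to +y of the true nose end; its underside clears the fences
- take_up (a joint): springy sleeve on the rail's root (orange face): how far it is pressed in, m; 0 free, 1 N per mm. Pushing on: ball felt with 4 to 11 N, 15 mm farther the click, 1 mm more and the bore bottoms on the nose, force climbs past 12 N. The sleeve's preload nut varies: at the click it is pressed 1.5 to 6 mm. Clicked, it stays pressed when let go, else springs to 0
- press_tip_mid (a point): centre of the loose stepped press tip, a grey steel bar 12 (x) by 72 (y) by 19 mm high, 90 g, standing on its 12 mm wide base, this point 9.5 mm above its underside; the lower 14 mm are 12 mm wide, above is a ridge 4 mm wide. It may lie either way round in the groove, underside on the plate. Butted on the block, its centre is 56 mm to -y of the block's centre
- flat_tip_mid (a point): bystander: centre of a small flat press tip with two holes, 10 by 58 by 8 mm, lying on the bench
- dropper_mid (a point): bystander: centre of an amber dropper bottle with black cap, 30 mm diameter, 104 mm high, standing on the bench
Mind the look-alikes: they are no part of the job. Of the things that look like the part that bears press_tip_mid, the largest one is meant.

How it is judged:
By the outcome, as a careful person would: the job done as asked, in the order asked, and still so for the second after the job is handed in, with the robot touching nothing.
It also fails if it takes over 51 s, if anything falls off the work surface, if the arm or the gripper's body presses on something with over 40 N, if the wrist force passes 120 N, or if a joint passes its speed limit or range.

## Working session

There is one attempt and no reset: what is moved stays moved. The work goes in short steps, Python scripts to look and compute and a shell command to move; the robot and the scene stay as the last step left them, time stands still between calls to the robot, and variables do not carry over. Pictures are saved under pics/ and viewed, at most 10 in all, crops included, and the job is handed in when it is done.

```bash
ls; mkdir -p pics; cat > h.py <<'E'
import numpy as np, cv2
from rig import env, eyes, workorder, finder
def cam(f):
    R,_=cv2.Rodrigues(np.array(f["rvec"],float)); return R,np.array(f["tvec"],float).ravel()
def foc(f): return f["img"].shape[0]/2/np.tan(np.radians(f["fov_y"])/2)
def pts(f):  # world xyz for each pixel (pinhole)
    z=f["z_map"].astype(float); F=foc(f); v,u=np.indices(z.shape)
    c=np.stack([(u-f["cx"])/F*z,(v-f["cy"])/F*z,z],-1); R,t=cam(f)
    w=(c-t)@R; w[z==0]=np.nan; return w
def save(f,n,crop=None,s=1):
    im=f["img"][:,:,::-1]
    if crop: l,t,r,b=crop; im=im[t:b,l:r]
    cv2.imwrite(f"pics/{n}.png",cv2.resize(im,None,fx=s,fy=s,interpolation=cv2.INTER_CUBIC))
E
python3 - <<'E'
from h import *
f=eyes.grab_frame("top"); g=eyes.grab_frame("scene")
save(f,"top0"); save(g,"scene0")
for n in ["nest","stop_block_mid","press_tip_mid","flat_tip_mid","dropper_mid","rail_nose","take_up"]:
    for p,nm in((f,"top"),(g,"scene")):
        try:
            for d in finder.recognise(p,n)[:3]:
                print(n,nm,np.round(d["bbox"]),round(d["p"],2))
        except Exception as e: print(n,nm,e)
np.savez("f0.npz",top=f["z_map"],img=f["img"])
print(env.state())
E
```

```text
pics
nest top [292. 171. 373. 204.] 0.94
nest scene [312. 190. 400. 265.] 0.7
stop_block_mid top [260. 233. 275. 243.] 0.53
stop_block_mid top [234. 165. 251. 185.] 0.4
stop_block_mid scene [250. 194. 274. 209.] 0.69
press_tip_mid top [398. 241. 421. 252.] 0.57
press_tip_mid top [367. 229. 373. 232.] 0.48
press_tip_mid top [236. 166. 251. 187.] 0.34
press_tip_mid scene [323. 261. 338. 283.] 0.71
press_tip_mid scene [370. 289. 393. 310.] 0.65
press_tip_mid scene [333. 292. 343. 332.] 0.52
flat_tip_mid top [330. 245. 355. 256.] 0.52
dropper_mid top [237. 166. 252. 182.] 0.58
dropper_mid scene [307. 141. 323. 178.] 0.72
rail_nose top [292. 174. 375. 207.] 0.56
rail_nose scene [309. 189. 397. 260.] 0.59
take_up top [255. 231. 277. 245.] 0.57
take_up top [316. 185. 320. 194.] 0.41
take_up scene [338. 203. 345. 216.] 0.5
{'clock': 0.8, 'q': array([70.52011631, 30.7306236 , -0.25047825, 88.11428451,  0.15044531,
       61.15303345, -4.07909874]), 'joint_vel': array([-0.06098978,  0.08364173,  0.03764383, -0.00174375,  0.05480764,
       -0.063827  , -0.04136381]), 'joint_torque': array([-3.90508394e-04, -5.70849681e+01,  9.89738479e-01, -2.51907492e+01,
       -5.61954360e-02,  1.07305884e-02,  4.32527042e-05]), 'tool_pos': array([ 175.72436437, -625.79666915,  238.75433158]), 'eef_rot': array([1.79997359e+02, 3.60635149e-03, 1.56886715e+01]), 'contact_force': array([-0.59125136,  0.35017081,  0.85861566]), 'wrist_torque': array([ 0.00280397,  0.00534008, -0.05014385]), 'grip_force': 0.0, 'width': 0.9965799295654357}
```

View pics/top0.png

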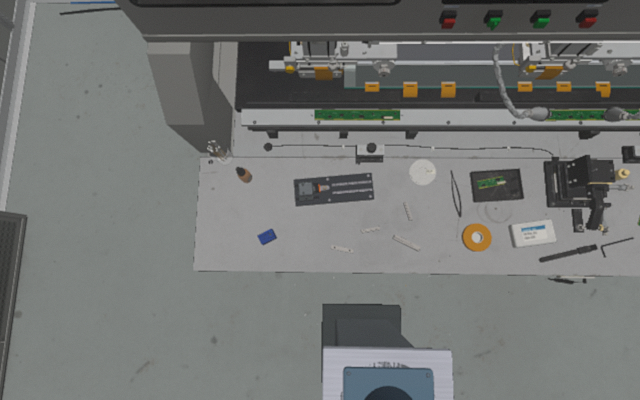

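View pics/scene0.png

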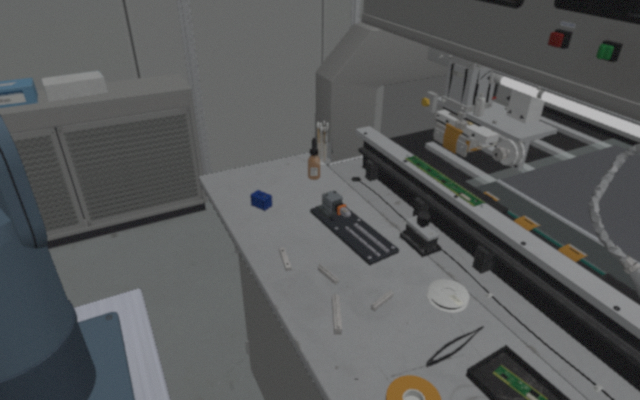

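The top view shows the nest at about (334,189), with its post at the left end (305,188), and the blue block at (267,237). There are four bar-like candidates for the tip: (406,242), (342,248), (371,230) and (408,211). The dropper is at (244,174). I'll measure their sizes next and enlarge a crop.

```bash
python3 - <<'E'
from h import *
f=eyes.grab_frame("top"); w=pts(f)
save(f,"crop0",(230,155,440,265),3.8)
for nm,(u,v,r) in dict(block=(267,237,13),A=(406,242,18),B=(342,248,15),C=(371,230,13),D=(408,211,12),nest=(334,189,45)).items():
    P=w[v-r:v+r+1,u-r:u+r+1].reshape(-1,3); z0=np.nanmedian(P[:,2])
    for lo in ([3] if nm!="nest" else [5,20,44]):
        Q=P[P[:,2]>lo]; 
        if len(Q)<4: print(nm,"few",z0); continue
        (c,s,a)=cv2.minAreaRect(Q[:,:2].astype(np.float32)); 
        m=Q[:,:2]-Q[:,:2].mean(0); ev,V=np.linalg.eigh(m.T@m); 
        print(nm,lo,len(Q),"ctr",np.round(c),"size",np.round(s),"rect",round(a),"axis",np.round(np.degrees(np.arctan2(V[1,1],V[0,1])),1),"zmax",np.nanmax(Q[:,2]).round(1),"z0",z0.round(1))
E
```

```text
block 3 189 ctr [422. 308.] size [66. 47.] rect 73 axis 112.2 zmax 30.0 z0 -0.1
A 3 162 ctr [413. -47.] size [75. 81.] rect 82 axis 63.4 zmax 22.4 z0 -0.8
B 3 99 ctr [403. 111.] size [60. 57.] rect 85 axis 87.1 zmax 12.8 z0 -0.5
C 3 74 ctr [445.  39.] size [63. 66.] rect 82 axis 103.9 zmax 15.3 z0 -0.7
D 3 80 ctr [497. -61.] size [50. 52.] rect 22 axis -161.1 zmax 15.7 z0 -0.7
nest 5 2575 ctr [556. 134.] size [237. 233.] rect 90 axis 113.6 zmax 70.4 z0 0.1
nest 20 631 ctr [597. 123.] size [ 57. 244.] rect 33 axis 123.4 zmax 70.4 z0 0.1
nest 44 251 ctr [597. 125.] size [ 40. 240.] rect 33 axis 121.9 zmax 70.4 z0 0.1
```

View pics/crop0.png

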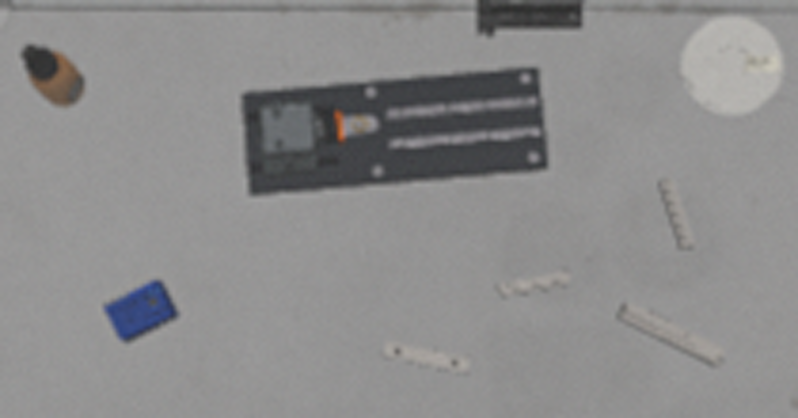

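Candidates for the stepped tip (full top image): A (406,242), the longest at about 72 mm, with a stepped ridge. B (342,248) is the flat bar with two holes. C (371,230) and D (408,211) are short notched bars. The enlarged crop shows A is the largest, with the lengthwise ridge, so A is the one meant. Next I'll move towards the block.

```bash
cat >> h.py <<'E'
from scipy.spatial.transform import Rotation as Ro
def pose(): s=env.state(); return np.array(s["tool_pos"]),Ro.from_euler("xyz",s["eef_rot"],degrees=True)
def sim(rows,p=None,R=None):
    if p is None: p,R=pose()
    for r in rows:
        p=p+R.apply(np.array(r[:3])*1000); R=R*Ro.from_rotvec(r[3:6],degrees=True)
    return p,R.as_euler("xyz",degrees=True)
def togo(x,y,z,yaw):
    "remaining shift in current tool axes (m), plus yaw turn about tool z"
    p,R=pose(); d=R.inv().apply(np.array([x,y,z])-p)/1000
    print("tool shift",d.round(4),"turn z",round(-((yaw-R.as_euler('xyz',degrees=True)[2]+180)%360-180),2),"at",p.round(1),R.as_euler('xyz',degrees=True).round(2))
E
python3 - <<'E'
from h import *
for y in(-.006,-.008,-.004): print(y,sim([[.049,y,0,0,0,-5,-1]]*20))
f=eyes.grab_frame("top");w=pts(f)
im=f["img"].astype(int);m=(im[:,:,2]-im[:,:,0]>50)&(np.indices(im.shape[:2])[0]>220)&(np.indices(im.shape[:2])[1]<300)&(np.indices(im.shape[:2])[0]<260)
Q=w[m];T=Q[Q[:,2]>24];print(len(Q),len(T),T.mean(0).round(1),cv2.minAreaRect(T[:,:2].astype(np.float32)))
# heights behind the nest
for v in (120,130,140,150,155): print(v,w[v,[250,300,330,370]].round(0).tolist())
E
```

```text
-0.006 (array([469.86190427, 189.76032303, 238.70110324]), array([-1.79998107e+02,  1.51511660e-03,  1.15687819e+02]))
-0.008 (array([438.51405648, 205.60362668, 238.70107267]), array([-1.79998107e+02,  1.51511660e-03,  1.15687819e+02]))
-0.004 (array([501.20975205, 173.91701939, 238.70113381]), array([-1.79998107e+02,  1.51511660e-03,  1.15687819e+02]))
136 117 [423.9 306.4  26.8] ((424.0335998535156, 306.4238586425781), (24.272937774658203, 36.75907516479492), 28.517236709594727)
120 [[702.0, 342.0, 110.0], [703.0, 219.0, 108.0], [703.0, 146.0, 108.0], [703.0, 48.0, 108.0]]
130 [[699.0, 354.0, 49.0], [699.0, 224.0, 50.0], [699.0, 146.0, 48.0], [698.0, 43.0, 51.0]]
140 [[689.0, 365.0, -3.0], [689.0, 228.0, -2.0], [689.0, 146.0, -3.0], [688.0, 38.0, 2.0]]
150 [[660.0, 364.0, -2.0], [661.0, 227.0, -3.0], [661.0, 146.0, -1.0], [641.0, 45.0, 66.0]]
155 [[646.0, 363.0, -3.0], [647.0, 227.0, -5.0], [647.0, 145.0, -3.0], [635.0, 42.0, 40.0]]
```

```bash
python3 -m creep '[[[0.049,-0.008,0,0,0,-5,-1],[0.049,-0.008,0,0,0,-5,-1],[0.049,-0.008,0,0,0,-5,-1],[0.049,-0.008,0,0,0,-5,-1],[0.049,-0.008,0,0,0,-5,-1],[0.049,-0.008,0,0,0,-5,-1],[0.049,-0.008,0,0,0,-5,-1],[0.049,-0.008,0,0,0,-5,-1],[0.049,-0.008,0,0,0,-5,-1],[0.049,-0.008,0,0,0,-5,-1],[0.049,-0.008,0,0,0,-5,-1],[0.049,-0.008,0,0,0,-5,-1],[0.049,-0.008,0,0,0,-5,-1],[0.049,-0.008,0,0,0,-5,-1],[0.049,-0.008,0,0,0,-5,-1],[0.049,-0.008,0,0,0,-5,-1],[0.049,-0.008,0,0,0,-5,-1],[0.049,-0.008,0,0,0,-5,-1],[0.049,-0.008,0,0,0,-5,-1],[0.049,-0.008,0,0,0,-5,-1]]]'
python3 - <<'E'
from h import *
f=eyes.grab_frame("wrist"); save(f,"w1"); print(f["fov_y"],f["cx"],f["cy"],cam(f), (-cam(f)[0].T@cam(f)[1]).round(1)); print(env.state()["clock"]); togo(424,306,240,118.5)
E
```

```text
clock: 2.9
tool_pos: [437.9, 207.5, 239.1]
eef_rot: [179.9, -0.0, 115.9]
contact_force: [1.5, 0.2, -0.7]
width: 0.997
grip_force: 0.0
65.70646984690485 316.8429823111167 197.4882359767406 (array([[ 9.00461409e-01,  4.34935101e-01,  8.42581874e-04],
       [ 4.15171016e-01, -8.60117263e-01,  2.96363494e-01],
       [ 1.29623606e-01, -2.66514074e-01, -9.55074850e-01]]), array([-485.03177256,  -44.60624407,  389.50383004])) [404.8 276.4 385.6]
2.95
tool shift [0.0847 0.0329 0.0001] turn z -1.77 at [432.7 215.5 239.6] [179.91  -0.28 116.73]
```

View pics/w1.png

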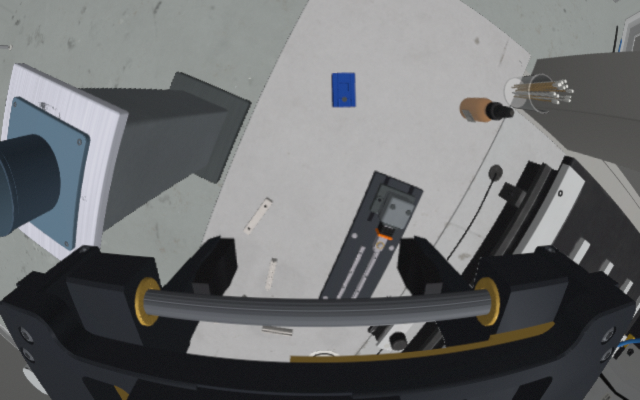

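The wrist view shows the block at (344,90) with a dark spot at (345,98), the nest at (375,240) with its post at (397,210), and the dropper at (485,109). I need a lower, slanted look to tell which end has the bore.

```bash
python3 -m creep '[[[-0.03,0.03,0.04,0,0,-1.8,-1],[-0.03,0,0.04,0,0,0,-1],[0,0,0.04,0,0,0,-1],[0,0,0,0,0,0,-1],[0,0,0,0,0,0,-1]]]'
python3 - <<'E'
from h import *
f=eyes.grab_frame("wrist"); print(f["z_map"].max(), finder.recognise(f,"stop_block_mid")[:2]);
im=f["img"].astype(int); m=(im[:,:,2]-im[:,:,0]>50); v,u=np.nonzero(m); c=(int(np.median(u)),int(np.median(v))); print(c)
l,t=max(c[0]-100,0),max(c[1]-75,0)
save(f,"w2",(l,t,l+200,t+150),4)
togo(424,306,120,118.5)
E
```

```text
clock: 3.45
tool_pos: [486.5, 167.6, 125.0]
eef_rot: [-180.0, -0.0, 117.5]
contact_force: [-0.4, -0.0, -0.8]
width: 1.001
grip_force: 0.0
1627.449 [{'bbox': [311.1, 0.4, 345.0, 42.2], 'p': 0.68}]
(328, 20)
tool shift [0.1515 0.0072 0.0066] turn z -0.95 at [487.7 168.3 126.5] [1.7981e+02 1.0000e-02 1.1755e+02]
```

View pics/w2.png

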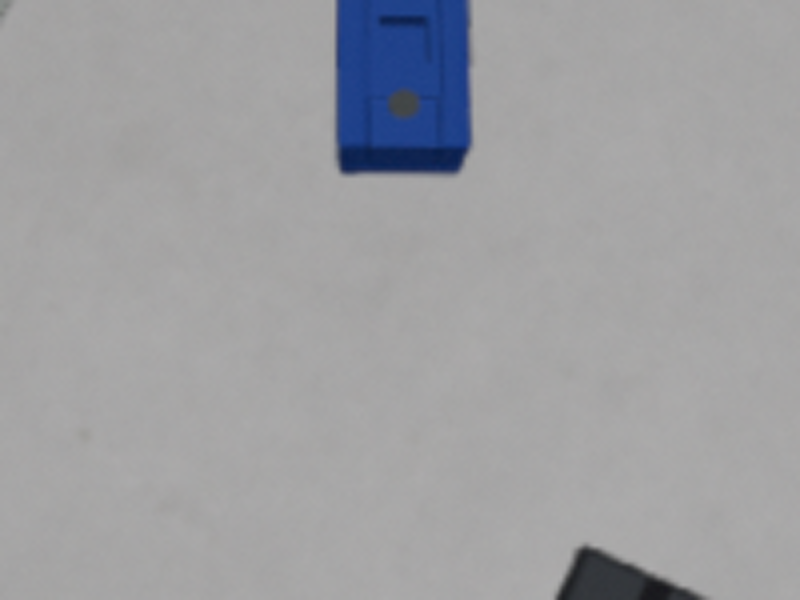

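The near face (bottom of crop, about (405,160)) is solid, and the window is at the far end. So the open end faces +tool x, and the block needs only about −24° of yaw. Now I'll measure it precisely.

```bash
cat >> h.py <<'E'
def wpts(f):
    z=f["z_map"].astype(float); F=foc(f); v,u=np.indices(z.shape); x=u-f["cx"]; y=v-f["cy"]; r=np.hypot(x,y)+1e-9; th=r/F
    k=np.tan(th)/r*z; c=np.stack([x*k,y*k,z],-1); R,t=cam(f); w=(c-t)@R; w[(z==0)|(th>1.3)]=np.nan; return w
E
python3 -m creep '[[[0.04,0.007,0,0,0,-1,-1],[0.04,0,0,0,0,0,-1],[0.02,0,0,0,0,0,-1],[0,0,0,0,0,0,-1],[0,0,0,0,0,0,-1],[0,0,0,0,0,0,-1]]]'
python3 - <<'E'
from h import *
f=eyes.grab_frame("wrist"); w=wpts(f)
im=f["img"].astype(int); m=(im[:,:,2]-im[:,:,0]>40); Q=w[m]; Q=Q[np.isfinite(Q[:,0])]
print(len(Q),np.percentile(Q[:,2],[1,50,99]).round(1)); T=Q[(Q[:,2]>25)&(Q[:,2]<31)]
print(cv2.minAreaRect(T[:,:2].astype(np.float32)),T.mean(0)); print(w[300,320],w[100,200],w[60,330])
c=cv2.minAreaRect(T[:,:2].astype(np.float32))[0]; togo(c[0],c[1],20,118.5)
E
```

```text
clock: 4.15
tool_pos: [447.0, 257.4, 125.2]
eef_rot: [179.9, 0.1, 118.4]
contact_force: [-0.6, -0.1, -0.3]
width: 0.999
grip_force: 0.0
1653 [-869.5   28.4   30.1]
((425.23614501953125, 305.4533996582031), (25.19085693359375, 39.91233444213867), 27.892541885375977) [424.79271996 305.70629538  28.50613003]
[435.29600089 281.29340788 203.60066034] [  37.57101156  157.7471049  -780.39167759] [402.59989488 364.35385938   1.76444042]
tool shift [0.0529 0.0037 0.1049] turn z -0.14 at [446.9 257.2 125. ] [1.7995e+02 6.0000e-02 1.1836e+02]
```

```bash
python3 -m creep '[[[0.04,0.003,0.02,0,0,0.5,-1],[0.013,0.0007,0.04,0,0,0,-1],[0,0,0.04,0,0,0,-1],[0,0,0.022,0,0,0,-1],[0,0,0,0,0,0,-1],[0,0,0,0,0,0,-1],[0,0,0,0,0,0,1],[0,0,0,0,0,0,1],[0,0,0,0,0,0,1],[0,0,0,0,0,0,1],[0,0,0,0,0,0,1],[0,0,0,0,0,0,1]]]' 35
python3 - <<'E'
from h import *
s=env.state(); print(s["width"]*88,s["contact_force"]); 
f=eyes.grab_frame("top"); w=pts(f); im=f["img"].astype(int)
Q=w[165:210,288:380]; I=im[165:210,288:380]; ok=np.isfinite(Q[...,0])
dark=(I.sum(-1)<210)&ok&(abs(Q[...,2]-10)<5)
T=Q[dark];r=cv2.minAreaRect(T[:,:2].astype(np.float32));print(len(T),r)
E
```

```text
clock: 5.4
tool_pos: [423.9, 306.8, 2.4]
eef_rot: [180.0, -0.0, 118.0]
contact_force: [0.1, -0.0, 1.1]
width: 0.482
grip_force: 0.0
42.41569035287984 [ 0.0586696  -0.02041939  1.14678955]
227 ((550.3800659179688, 136.43348693847656), (67.03814697265625, 199.99737548828125), 5.548593044281006)
```

```bash
python3 -m creep '[[[0,0,0,0,0,0,1],[0,0,0,0,0,0,1],[0,0,0,0,0,0,1],[0,0,0,0,0,0,1],[0,0,0,0,0,0,1],[0,0,0,0,0,0,1]]]' 35
python3 -c "
from h import *
s=env.state(); print(s['width']*88,s['grip_force'])"
```

```text
clock: 6.05
tool_pos: [423.9, 306.8, 2.4]
eef_rot: [-180.0, -0.0, 118.0]
contact_force: [0.7, -0.5, -1.2]
width: 0.29
grip_force: 35.0
25.539092235104903 34.99977858737111
```

```bash
python3 -m creep '[[[0,0,-0.04,0,0,0,1],[0,0,-0.04,0,0,8,1],[-0.03,0,-0.03,0,0,8,1],[-0.04,0.02,0,0,0,7,1],[-0.045,0.03,0,0,0,0,1],[-0.045,0.03,0,0,0,0,1],[-0.045,0.02,0,0,0,0,1],[-0.02,0.01,0,0,0,0,1],[0,0,0,0,0,0,1],[0,0,0,0,0,0,1],[0,0,0,0,0,0,1],[0,0,0,0,0,0,1]]]'
python3 - <<'E'
from h import *
f=eyes.grab_frame("wrist"); w=wpts(f); np.savez("w3.npz",w=w,img=f["img"]); save(f,"w3"); print(env.state()["width"]*88, pose()[0], pose()[1].as_euler("xyz",degrees=True))
E
```

```text
clock: 7.25
tool_pos: [559.3, 105.2, 112.5]
eef_rot: [-180.0, -0.0, 95.2]
contact_force: [-0.4, -0.8, -0.3]
width: 0.288
grip_force: 35.0
25.810916314466954 [559.40856853 104.94933295 112.47406854] [-1.79988432e+02 -2.70835538e-02  9.51299527e+01]
```

View pics/w3.png

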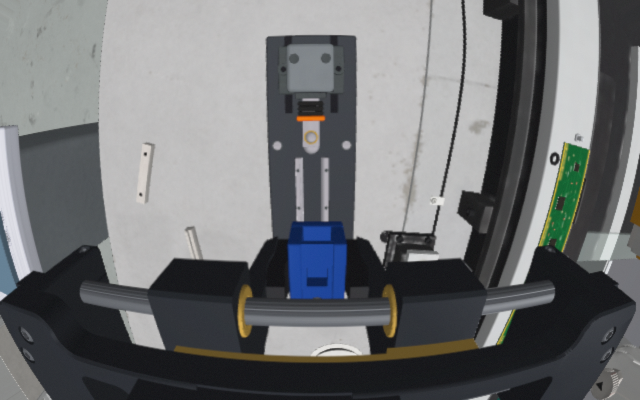

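The wrist view shows the block in hand at (317,260) with its open end up toward the rail. The rail nose is at (311,152), the ball at (311,137), the orange sleeve at (311,119) and the fences at (299/325,190).

```bash
python3 - <<'E'
from h import *
d=np.load("w3.npz"); w=d["w"]; im=d["img"].astype(int)
def sub(u0,v0,u1,v1,zl,zh): 
    Q=w[v0:v1,u0:u1].reshape(-1,3); return Q[(Q[:,2]>zl)&(Q[:,2]<zh)]
def ax(n,Q):
    r=cv2.minAreaRect(Q[:,:2].astype(np.float32)); print(n,len(Q),np.round(r[0],1),np.round(r[1],1),round(r[2],2),"z",np.percentile(Q[:,2],[5,50,95]).round(1))
    return r
ax("rail",sub(295,118,328,156,34,40.5))
ax("post",sub(270,35,350,100,45,53))
ax("fences",sub(288,150,336,222,12.5,17))
# plate edges (dark, z~10)
Q=w[35:235,255:365]; I=im[35:235,255:365].sum(-1); m=(abs(Q[...,2]-10)<2.0); P=Q[m]; ax("plate",P)
# line fit of left/right plate edges per row
L=[];R_=[]
for v in range(150,225):
    row=w[v,255:365]; k=np.nonzero(abs(row[:,2]-10)<3)[0]
    if len(k)>5: L.append(row[k[0],:2]); R_.append(row[k[-1],:2])
for n,E in(("L",L),("R",R_)):
    E=np.array(E); a,b=np.polyfit(E[:,1],E[:,0],1); print(n,a,np.degrees(np.arctan(a)),b)
# rail edges per row
L=[]
for v in range(121,148):
    row=w[v,290:332]; k=np.nonzero((row[:,2]>34)&(row[:,2]<44))[0]
    if len(k)>3: L.append([*row[k].mean(0),row[k[0],0],row[k[-1],0]])
L=np.array(L); print(L[::4].round(1)); a,b=np.polyfit(L[:,1],(L[:,3]+L[:,4])/2,1); print("rail mid",np.degrees(np.arctan(a)),a,b)
B=(im[...,2]-im[...,0]>40); Q=w[B]; Q=Q[np.isfinite(Q[:,0])]; zt=np.median(Q[:,2]); print("blk z",np.percentile(Q[:,2],[5,25,50,75,95])); T=Q[(Q[:,2]>120)&(Q[:,2]<160)&(abs(Q[:,1]-105)<40)]
ax("block",T[abs(T[:,2]-np.median(T[:,2]))<2.5])
E
```

```text
rail 447 [550.6 157.6] [11.7 23.8] 5.11 z [36.4 38.9 40.1]
post 2288 [546.1 205.1] [32.6 37.4] 6.3 z [47.7 49.5 51.4]
fences 874 [554.1 112. ] [26.4 53.9] 5.55 z [12.9 14.3 15.5]
plate 11071 [550.6 154.6] [ 72.6 169.1] 5.46 z [ 9.4 10.6 11.6]
L -0.09091269555852607 -5.194633745988808 529.3449951041315
R -0.09420942810781967 -5.381917877196822 600.7864232653702
[[549.7 169.4  39.  544.1 555.3]
 [550.  166.5  38.7 544.3 555.6]
 [550.2 163.7  39.2 544.6 555.9]
 [550.5 160.9  39.8 544.8 556.1]
 [550.7 158.2  40.8 545.1 556.4]
 [551.  155.2  39.6 545.3 556.6]
 [551.2 152.3  39.1 545.5 556.9]]
rail mid -4.859770759101164 -0.08502299107855098 564.1389392829456
blk z [ 12.81191002 118.47991972 137.89048519 138.61328318 139.32527833]
block 2896 [559.2 109.3] [26.7 30. ] 4.42 z [137.1 138.5 139.4]
```

```bash
python3 -m creep '[[[0.005,-0.004,0.03,0,0,-0.1,1],[0,0,0.03,0,0,0,1],[0,0,0.02,0,0,0,1],[0,0,0.0115,0,0,0,1],[0,0,0,0,0,0,1],[0,0,0,0,0,0,1],[0,0,0,0,0,0,1]]]'
python3 - <<'E'
from h import *
f=eyes.grab_frame("wrist"); w=wpts(f); im=f["img"].astype(int)
p=pose()[0]; togo(565.06-.0915*p[1],p[1],20.9,95.23); print(env.state()["contact_force"])
B=(im[...,2]-im[...,0]>40); Q=w[B]; T=Q[(Q[:,2]>40)&(Q[:,2]<52)&(abs(Q[:,1]-110)<40)]
print("block",len(T),np.median(T[:,2]),cv2.minAreaRect(T[:,:2].astype(np.float32)),T[:,1].max())
G=np.isfinite(w[...,0])&(abs(w[...,2]-39)<6)&(abs(w[...,0]-551)<9)&(w[...,1]<168)&(w[...,1]>137)&~B
L=[]
for v in range(400):
    k=np.nonzero(G[v])[0]
    if len(k)>4: r=w[v,k]; L.append([r[:,1].mean(),(r[0,0]+r[-1,0])/2,r[-1,0]-r[0,0],np.median(r[:,2])])
L=np.array(L); print(L[::3].round(1), "nose y",w[G][:,1].min()); k=L[:,2]>10; a,b=np.polyfit(L[k,0],L[k,1],1); print(a,b,b+a*158,b+a*146)
save(f,"w4",(220,60,420,210),4)
E
```

```text
clock: 8.0
tool_pos: [556.5, 108.5, 22.1]
eef_rot: [179.9, -0.0, 95.1]
contact_force: [0.0, -0.1, -1.6]
width: 0.293
grip_force: 35.0
tool shift [ 0.0001 -0.0014  0.0011] turn z -0.14 at [556.5 108.3  22. ] [ 1.7989e+02 -1.0000e-02  9.5090e+01]
[0.58314005 0.03882392 0.0298151 ]
block 3185 48.02204520171534 ((556.5438232421875, 112.61711120605469), (26.927358627319336, 30.40974998474121), 3.720825433731079) 128.3113698754462
[[167.8 546.7   5.8  39. ]
 [166.7 549.5  11.3  39.2]
 [165.4 549.6  11.4  39. ]
 [164.2 549.7  11.4  39.1]
 [162.9 549.8  11.4  39.1]
 [161.6 549.9  11.4  39.5]
 [160.5 550.   11.4  39.8]
 [159.4 550.2  11.5  41.3]
 [158.2 550.5  11.   41.9]
 [156.8 550.6  11.1  41.3]
 [155.3 550.7  11.2  39.7]
 [153.7 550.8  11.1  39. ]
 [152.5 550.9  11.2  39. ]
 [150.8 551.3  11.1  38.2]
 [149.4 551.5  10.2  37.8]
 [147.9 551.3   7.1  37.4]
 [146.2 551.4   3.6  35.9]] nose y 145.6131223579683
-0.10557255768852869 567.0678573385205 550.3873932237329 551.6542639159953
```

View pics/w4.png

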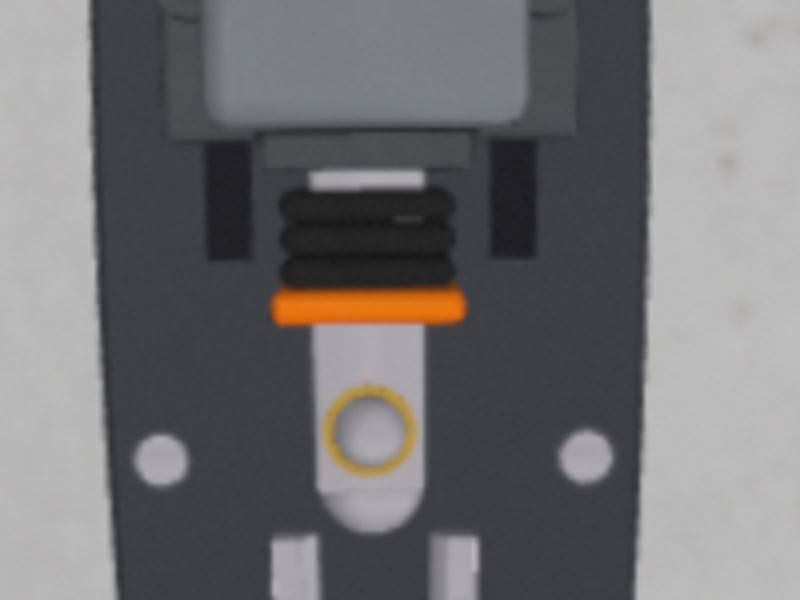

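The crop shows the rail with its ball at (370,430), the nose at (370,530) and the orange sleeve at (370,305). The nose is at y≈145.5, so I expect the click at TCP y≈155. I'll trim, then advance to just short of the ball.

```bash
python3 -m creep '[[[0.005,-0.0015,0.0011,0,0,-0.15,1],[0.005,0,0,0,0,0,1],[0.003,0,0,0,0,0,1],[0,0,0,0,0,0,1],[0,0,0,0,0,0,1],[0,0,0,0,0,0,1]]]'
python3 -c "
from h import *
p=pose()[0]; togo(565.0-.0915*p[1],p[1],20.9,95.23); print(env.state()['contact_force'],env.state()['wrist_torque'])"
```

```text
clock: 8.65
tool_pos: [552.9, 120.7, 19.7]
eef_rot: [-180.0, 0.0, 95.2]
contact_force: [0.0, -0.2, -1.0]
width: 0.294
grip_force: 35.0
tool shift [-0.0001  0.001  -0.0012] turn z -0.0 at [552.9 120.7  19.7] [-1.7999e+02  1.0000e-02  9.5230e+01]
[ 0.02915114 -0.22929715 -1.0416186 ] [-0.02338135 -0.08122152  0.02258076]
```

```bash
python3 -m creep '[[[0.002,0.001,-0.0011,0,0,0,1],[0,0,0,0,0,0,1],[0,0,0,0,0,0,1],[0,0,0,0,0,0,1]]]'
python3 -c "
from h import *
p=pose()[0]; togo(565.0-.0915*p[1],p[1],20.9,95.23); print(env.state()['contact_force'],env.state()['wrist_torque'])"
```

```text
clock: 9.05
tool_pos: [553.8, 122.9, 20.9]
eef_rot: [-180.0, 0.0, 95.2]
contact_force: [-0.5, 0.3, -0.6]
width: 0.289
grip_force: 35.0
tool shift [-0.  0. -0.] turn z 0.01 at [553.8 122.9  20.9] [-179.99    0.     95.24]
[-0.48102833  0.32772946 -0.59918963] [ 0.00260044 -0.0904134   0.04868036]
```

```bash
python3 -m creep '[[[0.002,0,0,0,0,0,1],[0.002,0,0,0,0,0,1],[0.002,0,0,0,0,0,1],[0.002,0,0,0,0,0,1],[0,0,0,0,0,0,1],[0,0,0,0,0,0,1]]]'
python3 -m creep '[[[0.002,0,0,0,0,0,1],[0.002,0,0,0,0,0,1],[0.002,0,0,0,0,0,1],[0,0,0,0,0,0,1],[0,0,0,0,0,0,1]]]'
python3 -c "
from h import *
p=pose()[0]; togo(565.0-.0915*p[1],p[1],20.9,95.23); print(env.state()['contact_force'],env.state()['wrist_torque'])"
```

```text
clock: 9.65
tool_pos: [553.0, 131.0, 20.9]
eef_rot: [-180.0, 0.0, 95.3]
contact_force: [0.1, 0.9, -2.0]
width: 0.288
grip_force: 35.0
clock: 10.15
tool_pos: [552.5, 137.0, 20.9]
eef_rot: [-180.0, 0.0, 95.2]
contact_force: [0.1, 0.1, -0.6]
width: 0.295
grip_force: 35.0
tool shift [-0.  0.  0.] turn z 0.02 at [552.5 137.   20.9] [-180.      0.     95.25]
[ 0.12218023  0.1269521  -0.62192121] [ 0.0192097  -0.08279582  0.01151625]
```

The block is on the rail with no side force. Next I'll feel for the ball.

```bash
for i in 1; do python3 -m creep '[[[0.001,0,0,0,0,0,1],[0.001,0,0,0,0,0,1],[0,0,0,0,0,0,1]]]'; python3 -m creep '[[[0.001,0,0,0,0,0,1],[0.001,0,0,0,0,0,1],[0,0,0,0,0,0,1]]]';  python3 -m creep '[[[0.001,0,0,0,0,0,1],[0.001,0,0,0,0,0,1],[0,0,0,0,0,0,1]]]'; done
```

```text
clock: 10.45
tool_pos: [552.3, 139.1, 20.9]
eef_rot: [-180.0, -0.0, 95.3]
contact_force: [0.2, 0.6, -1.5]
width: 0.291
grip_force: 35.0
clock: 10.75
tool_pos: [552.2, 140.8, 21.0]
eef_rot: [180.0, 0.0, 95.2]
contact_force: [0.1, -0.5, 0.8]
width: 0.288
grip_force: 35.0
clock: 11.05
tool_pos: [552.3, 142.1, 21.1]
eef_rot: [180.0, 0.1, 95.2]
contact_force: [-0.1, -4.0, 4.5]
width: 0.29
grip_force: 35.0
```

```bash
python3 -m creep '[[[0.001,0,0,0,0,0,1],[0.001,0,0,0,0,0,1],[0,0,0,0,0,0,1]]]'; python3 -m creep '[[[0.001,0,0,0,0,0,1],[0.001,0,0,0,0,0,1],[0,0,0,0,0,0,1]]]';  python3 -m creep '[[[0.001,0,0,0,0,0,1],[0.001,0,0,0,0,0,1],[0,0,0,0,0,0,1]]]'
```

```text
clock: 11.35
tool_pos: [552.0, 145.4, 21.2]
eef_rot: [180.0, -0.0, 95.2]
contact_force: [-0.1, -3.3, 5.0]
width: 0.294
grip_force: 35.0
clock: 11.65
tool_pos: [551.7, 148.3, 21.1]
eef_rot: [180.0, -0.1, 95.3]
contact_force: [-0.5, 0.0, 5.0]
width: 0.293
grip_force: 35.0
clock: 11.95
tool_pos: [551.4, 149.4, 21.0]
eef_rot: [180.0, -0.0, 95.3]
contact_force: [-0.1, -0.8, 4.8]
width: 0.29
grip_force: 35.0
```

```bash
python3 -m creep '[[[0.001,0,0,0,0,0,1],[0.001,0,0,0,0,0,1],[0,0,0,0,0,0,1]]]'; python3 -m creep '[[[0.001,0,0,0,0,0,1],[0,0,0,0,0,0,1]]]';  python3 -m creep '[[[0.001,0,0,0,0,0,1],[0,0,0,0,0,0,1]]]';  python3 -m creep '[[[0.0005,0,0,0,0,0,1],[0,0,0,0,0,0,1]]]'
```

```text
clock: 12.25
tool_pos: [551.1, 151.9, 21.0]
eef_rot: [180.0, -0.1, 95.3]
contact_force: [0.2, 1.6, 4.5]
width: 0.292
grip_force: 35.0
clock: 12.45
tool_pos: [551.1, 152.7, 21.0]
eef_rot: [180.0, -0.1, 95.3]
contact_force: [-0.6, 2.3, 4.6]
width: 0.292
grip_force: 35.0
clock: 12.65
tool_pos: [551.0, 153.5, 20.9]
eef_rot: [180.0, -0.0, 95.3]
contact_force: [-0.0, 1.5, 4.9]
width: 0.294
grip_force: 35.0
clock: 12.85
tool_pos: [550.9, 153.6, 20.9]
eef_rot: [180.0, -0.0, 95.2]
contact_force: [-0.1, 1.6, 4.6]
width: 0.294
grip_force: 35.0
```

```bash
for k in 1; do python3 -m creep '[[[0.0005,0,0,0,0,0,1],[0,0,0,0,0,0,1]]]';  python3 -m creep '[[[0.0005,0,0,0,0,0,1],[0,0,0,0,0,0,1]]]';  python3 -m creep '[[[0.0005,0,0,0,0,0,1],[0,0,0,0,0,0,1]]]'; done | grep -v -e eef -e width -e grip
```

```text
clock: 13.05
tool_pos: [550.9, 154.1, 20.9]
contact_force: [-0.1, 2.3, 3.8]
clock: 13.25
tool_pos: [550.8, 154.3, 20.8]
contact_force: [0.6, 1.8, 2.7]
clock: 13.45
tool_pos: [550.8, 154.5, 20.8]
contact_force: [0.5, -0.3, 2.7]
```

```bash
for k in 1; do python3 -m creep '[[[0.0005,0,0,0,0,0,1],[0,0,0,0,0,0,1]]]';  python3 -m creep '[[[0.0005,0,0,0,0,0,1],[0,0,0,0,0,0,1]]]';done | grep -v -e eef -e width -e grip
python3 - <<'E'
from h import *
f=eyes.grab_frame("wrist"); save(f,"w5",(240,110,400,230),5); s=env.state(); print(s["contact_force"],s["tool_pos"],s["wrist_torque"])
E
```

```text
clock: 13.65
tool_pos: [550.7, 154.8, 20.7]
contact_force: [2.3, -1.1, 2.1]
clock: 13.85
tool_pos: [550.7, 155.0, 20.6]
contact_force: [1.2, -1.9, 0.5]
[ 0.6781629  -2.3829141   0.50289732] [550.674337   155.00929125  20.66798598] [-0.51361605 -0.39089007  0.03424612]
```

View pics/w5.png

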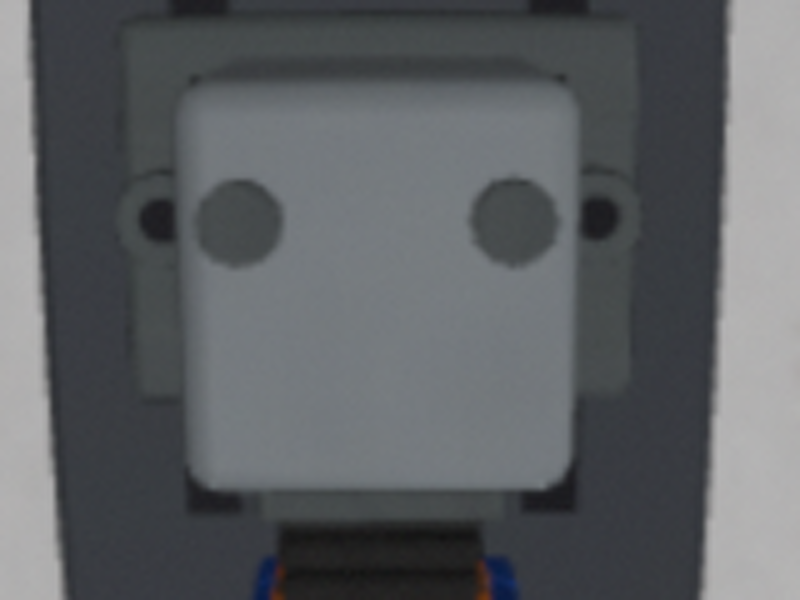

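```bash
for k in 1; do python3 -m creep '[[[0.0005,0,0,0,0,0,1],[0,0,0,0,0,0,1]]]';  python3 -m creep '[[[0,0,0,0,0,0,1],[0,0,0,0,0,0,1]]]';done | grep -v -e eef -e width -e grip
python3 - <<'E'
from h import *
f=eyes.grab_frame("wrist"); save(f,"w6",(260,180,380,290),5); s=env.state(); print(s["contact_force"],s["tool_pos"],s["wrist_torque"])
E
```

```text
clock: 14.1
tool_pos: [550.7, 155.4, 20.7]
contact_force: [1.6, -4.1, -1.3]
clock: 14.3
tool_pos: [550.6, 155.7, 20.7]
contact_force: [1.1, -5.0, -0.8]
[ 1.70393004 -4.60259289 -1.18622095] [550.61693194 155.79332027  20.71993086] [-0.8714715  -0.45280941  0.05822407]
```

View pics/w6.png

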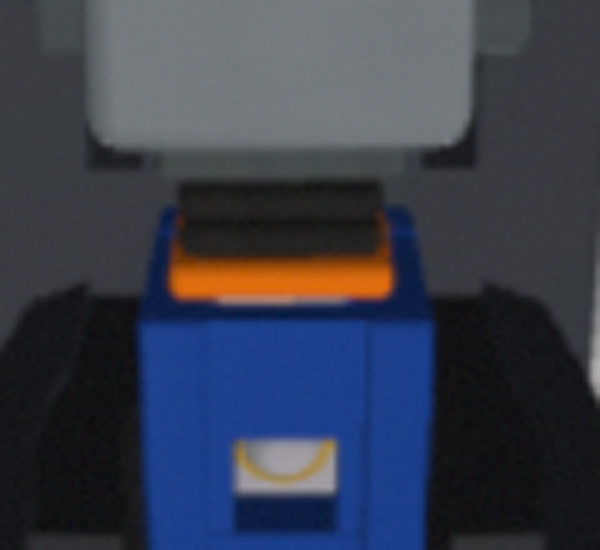

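The ball shows in the window at (285,460). The upward ball force has dropped back to baseline while about 5 N of sleeve push remains, which means it clicked. I'll open slightly and check that it stays.

```bash
python3 -m creep '[[[0,0,0,0,0,0,0.2],[0,0,0,0,0,0,0.2],[0,0,0,0,0,0,0.2],[0,0,0,0,0,0,0.2]]]'
python3 - <<'E'
from h import *
f=eyes.grab_frame("wrist"); save(f,"w7",(260,180,380,290),5); s=env.state(); print(s["contact_force"],s["tool_pos"],s["width"]*88)
w=wpts(f); im=f["img"].astype(int); B=(im[...,2]-im[...,0]>40); Q=w[B]; T=Q[(abs(Q[:,2]-46.5)<2)&(abs(Q[:,1]-160)<30)]; print(cv2.minAreaRect(T[:,:2].astype(np.float32)),T[:,1].max(),np.median(T[:,2]))
E
```

```text
clock: 14.75
tool_pos: [550.5, 157.1, 21.0]
eef_rot: [-180.0, -0.0, 95.3]
contact_force: [0.2, 0.2, -0.0]
width: 0.402
grip_force: 0.0
[-0.30631473 -0.23339265  0.47053898] [550.57668338 156.87821413  20.96397589] 35.33173417830738
((550.7859497070312, 159.8182830810547), (25.9130916595459, 27.122148513793945), 5.924773216247559) 174.12619808696064 47.241031326477966
```

View pics/w7.png

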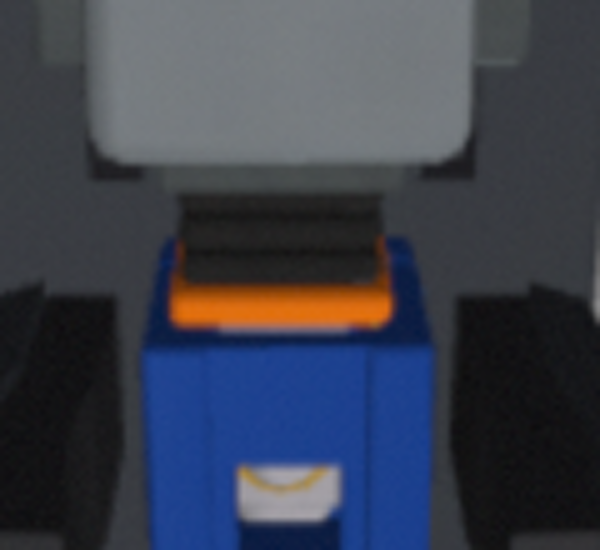

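The block has stayed: its open face is at y≈174, against ≈168 for the free sleeve, so the sleeve is still pressed about 5–6 mm with the gripper open. It's clicked. Next I'll go to the press tip.

```bash
python3 -m creep '[[[0,0,0,0,0,0,-0.2],[0,0,-0.02,0,0,0,-0.2],[0,0,-0.04,0,0,0,-0.2],[0,0,-0.04,0,0,0,-1],[-0.043,-0.022,0,0,0,0,-1],[-0.043,-0.023,0,0,0,0,-1],[-0.043,-0.022,0,0,0,0,-1],[-0.043,-0.023,0,0,0,0,-1],[-0.043,-0.022,0,0,0,0,-1],[-0.04,-0.023,0,0,0,0,-1],[0,0,0,0,0,0,-1],[0,0,0,0,0,0,-1],[0,0,0,0,0,0,-1],[0,0,0,0,0,0,-1]]]'
python3 - <<'E'
from h import *
f=eyes.grab_frame("wrist"); w=wpts(f); save(f,"w8"); p,R=pose(); print(p,R.as_euler("xyz",degrees=True))
M=(w[...,2]>3)&(w[...,2]<26)&(abs(w[...,0]-413)<60)&(abs(w[...,1]+47)<60)
n,lab,st,ce=cv2.connectedComponentsWithStats(M.astype(np.uint8))
for i in range(1,n):
    if st[i,4]<60: continue
    Q=w[lab==i]; print(st[i],np.percentile(Q[:,2],[5,50,95]).round(1),cv2.minAreaRect(Q[:,:2].astype(np.float32)))
    T=Q[Q[:,2]>17]; 
    if len(T)>20: print(" ridge",len(T),cv2.minAreaRect(T[:,:2].astype(np.float32)))
E
```

```text
clock: 16.2
tool_pos: [440.4, -108.3, 121.0]
eef_rot: [180.0, -0.0, 95.4]
contact_force: [0.0, -0.9, -0.3]
width: 1.002
grip_force: 0.0
[ 440.2411334  -108.38792422  120.96750505] [ 1.79971900e+02 -3.05436029e-02  9.53990062e+01]
[ 264   88   56   80 1267] [13.4 14.9 20.3] ((414.0899353027344, -52.957069396972656), (72.64836120605469, 12.745556831359863), 63.917999267578125)
 ridge 335 ((414.1333312988281, -52.811561584472656), (71.09249114990234, 3.727518320083618), 64.05782318115234)
```

View pics/w8.png

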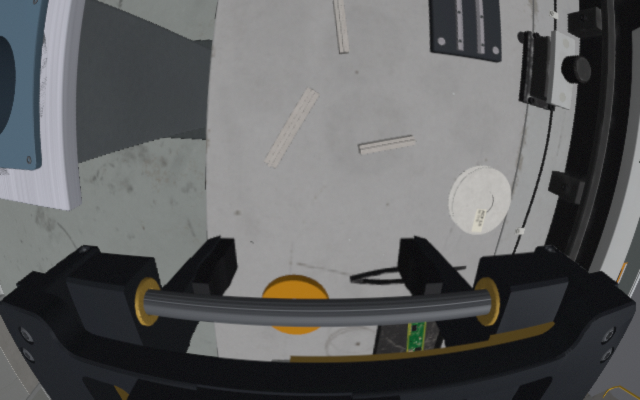

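The wrist view shows the stepped tip at (292,127), measured at (414.1,−52.9), axis 64°, ridge up, 72×12 mm. The short bars at (385,145) and (340,30) and the orange and white rolls are clear of it. Next comes the grasp.

```bash
python3 -m creep '[[[0,0,0,0,0,7.9,0.1],[0,0,0,0,0,7.9,0.1],[0,0,0,0,0,7.9,0.1],[0,0,0,0,0,7.7,0.1],[0.0385,-0.0478,0.03,0,0,0,0.1],[0,0,0.04,0,0,0,0.1],[0,0,0,0,0,0,0.1],[0,0,0,0,0,0,0.1],[0,0,0,0,0,0,0.1],[0,0,0,0,0,0,0.1]]]'
python3 -c "
from h import *
togo(414.1,-52.9,6,64.0)"
```

```text
clock: 17.25
tool_pos: [422.0, -69.8, 60.4]
eef_rot: [179.8, -0.0, 63.8]
contact_force: [-0.2, 0.5, 0.3]
width: 0.449
grip_force: 0.0
tool shift [ 0.0117 -0.0147  0.0543] turn z -0.22 at [422.  -69.8  60.4] [ 1.7983e+02 -4.0000e-02  6.3780e+01]
```

```bash
python3 -m creep '[[[0.0117,-0.0147,0,0,0,-0.2,0.1],[0,0,0.02,0,0,0,0.1],[0,0,0,0,0,0,0.1],[0,0,0,0,0,0,0.1],[0,0,0,0,0,0,0.1]]]'
python3 -c "
from h import *
togo(414.1,-52.9,6,64.0)"
```

```text
clock: 17.75
tool_pos: [413.3, -52.7, 39.8]
eef_rot: [179.9, -0.0, 64.0]
contact_force: [0.5, -0.3, 0.7]
width: 0.448
grip_force: 0.0
tool shift [0.0002 0.0008 0.0338] turn z -0.01 at [413.3 -52.7  39.8] [ 1.7992e+02 -2.0000e-02  6.3990e+01]
```

```bash
python3 -m creep '[[[0,0.0008,0.02,0,0,0,0.1],[0,0,0.0135,0,0,0,0.1],[0,0,0,0,0,0,0.1],[0,0,0,0,0,0,0.1],[0,0,0,0,0,0,0.1]]]'
python3 -m creep '[[[0,0,0,0,0,0,1],[0,0,0,0,0,0,1],[0,0,0,0,0,0,1],[0,0,0,0,0,0,1],[0,0,0,0,0,0,1],[0,0,0,0,0,0,1],[0,0,0,0,0,0,1],[0,0,0,0,0,0,1]]]' 20
python3 -c "
from h import *
togo(414.1,-52.9,6,64.0);print(env.state()['width']*88)"
```

```text
clock: 18.25
tool_pos: [413.9, -52.7, 6.2]
eef_rot: [179.9, -0.0, 64.0]
contact_force: [1.0, 0.2, 0.1]
width: 0.449
grip_force: 0.0
clock: 19.05
tool_pos: [413.4, -52.6, 5.6]
eef_rot: [180.0, 0.0, 64.0]
contact_force: [-0.5, -1.4, 5.2]
width: 0.134
grip_force: 20.0
tool shift [ 0.0001  0.0007 -0.0004] turn z 0.04 at [413.4 -52.6   5.6] [179.98   0.    64.04]
11.804803957865836
```

```bash
python3 -m creep '[[[0,0,-0.03,0,0,0,1],[0,0,-0.03,0,0,-7.8,1],[0,0,-0.03,0,0,-7.8,1],[0,0,0,0,0,-7.8,1],[0,0,0,0,0,-7.8,1],[0.0254,0.0312,0,0,0,0,1],[0.0254,0.0312,0,0,0,0,1],[0.0254,0.0312,0,0,0,0,1],[0.0254,0.0312,0,0,0,0,1],[0.0254,0.0312,0,0,0,0,1],[0,0,0,0,0,0,1],[0,0,0,0,0,0,1],[0,0,0,0,0,0,1],[0,0,0,0,0,0,1],[0,0,0,0,0,0,1]]]'
python3 - <<'E'
from h import *
f=eyes.grab_frame("wrist"); w=wpts(f); s=env.state(); print(s["width"]*88,s["contact_force"])
p,R=pose(); togo(556.95,88,16.5,95.23)
Q=(w.reshape(-1,3)-p)@R.as_matrix()  # tool coords
# tip in hand: above z=80 region ahead of the fingers
T=Q[(abs(Q[:,1])<12)&(Q[:,0]>12)&(Q[:,0]<45)&(Q[:,2]>-25)&(Q[:,2]<12)]
print("tip",len(T),cv2.minAreaRect(T[:,:2].astype(np.float32)),"x max",T[:,0].max())
for a in range(12,40,4):
    k=T[(T[:,0]>=a)&(T[:,0]<a+4)]
    if len(k): print(a,len(k),"y",k[:,1].min().round(1),k[:,1].max().round(1),"z",np.percentile(k[:,2],[2,50,98]).round(1))
B=(f["img"].astype(int)[...,2]-f["img"].astype(int)[...,0]>40); Q=w[B]; K=Q[(abs(Q[:,2]-46.5)<2)&(abs(Q[:,1]-155)<35)]; print("block",cv2.minAreaRect(K[:,:2].astype(np.float32)),K[:,1].min(),K[:,1].max())
F=w[np.isfinite(w[...,0])]; F=F[(F[:,2]>12.8)&(F[:,2]<16)&(abs(F[:,0]-553)<25)&(F[:,1]>60)&(F[:,1]<142)]; 
if len(F)>50: print("fences",len(F),cv2.minAreaRect(F[:,:2].astype(np.float32)))
E
```

```text
clock: 20.55
tool_pos: [556.5, 87.0, 95.4]
eef_rot: [-180.0, 0.0, 95.2]
contact_force: [0.0, 0.8, -1.2]
width: 0.134
grip_force: 20.0
11.537445937785755 [-0.72334036 -0.38695908 -1.1197138 ]
tool shift [0.0007 0.0004 0.079 ] turn z -0.04 at [556.7  87.3  95.5] [-1.7998e+02  3.0000e-02  9.5190e+01]
tip 1365 ((24.085601806640625, 0.17949390411376953), (24.151782989501953, 12.122051239013672), 0.3013248145580292) x max 36.148295865390374
12 191 y -5.7 6.2 z [-14.6  -9.   -7.8]
16 185 y -5.5 6.2 z [-14.7  -9.   -7.4]
20 195 y -5.5 6.1 z [-14.7  -9.1  -7.5]
24 194 y -5.9 6.0 z [-14.6  -9.   -7.8]
28 214 y -5.8 6.0 z [-15.   -9.   -7.6]
32 380 y -5.8 6.3 z [-14.5  -8.2   2.6]
36 6 y -4.5 4.2 z [-10.3  -3.   -2.6]
block ((551.3721313476562, 152.83993530273438), (25.736618041992188, 39.528141021728516), 5.494775295257568) 132.2699217054065 173.54256278475262
fences 1016 ((556.1744384765625, 96.7756576538086), (74.43827056884766, 37.3084831237793), 85.72274017333984)
```

```bash
python3 -m creep '[[[0,0.0002,0.03,0,0,0,1],[0,0,0.03,0,0,0,1],[0,0,0.01,0,0,0,1],[0,0,0,0,0,0,1],[0,0,0,0,0,0,1],[0,0,0,0,0,0,1],[0,0,0,0,0,0,1]]]'
python3 -c "
from h import *
togo(556.9,87.3,16.2,95.23);print(env.state()['contact_force'])"
```

```text
clock: 21.3
tool_pos: [558.1, 88.3, 26.6]
eef_rot: [179.9, -0.0, 95.2]
contact_force: [-0.5, -0.0, -0.7]
width: 0.136
grip_force: 20.0
tool shift [-0.0009 -0.0013  0.0104] turn z 0.0 at [558.1  88.3  26.6] [ 1.7989e+02 -1.0000e-02  9.5230e+01]
[-0.46186794 -0.03388134 -0.66416379]
```

```bash
python3 -m creep '[[[0,0,0,0,0,0,1],[0,0,0,0,0,0,1],[0,0,0,0,0,0,1],[0,0,0,0,0,0,1],[0,0,0,0,0,0,1]]]'
python3 -c "
from h import *
togo(556.9,87.3,16.2,95.23);print(env.state()['contact_force'])"
```

```text
clock: 21.8
tool_pos: [557.2, 88.2, 25.4]
eef_rot: [-180.0, -0.0, 95.2]
contact_force: [0.1, 0.3, -1.4]
width: 0.137
grip_force: 20.0
tool shift [-0.0008 -0.0004  0.0092] turn z 0.01 at [557.2  88.2  25.4] [-179.99   -0.     95.24]
[ 0.13637593  0.30522422 -1.37497608]
```

```bash
python3 -m creep '[[[0,-0.0003,0.004,0,0,0,1],[0,0,0.003,0,0,0,1],[0,0,0.001,0,0,0,1],[0,0,0,0,0,0,1],[0,0,0,0,0,0,1],[0,0,0,0,0,0,1]]]'
python3 -m creep '[[[0,0,0.0007,0,0,0,1],[0,0,0,0,0,0,1],[0,0,0,0,0,0,1]]]'
python3 -m creep '[[[0,0,0.0005,0,0,0,1],[0,0,0,0,0,0,1],[0,0,0,0,0,0,1]]]'
```

```text
clock: 22.4
tool_pos: [557.0, 88.2, 17.5]
eef_rot: [180.0, 0.0, 95.2]
contact_force: [0.2, 0.2, -0.3]
width: 0.132
grip_force: 20.0
clock: 22.7
tool_pos: [556.9, 88.1, 16.8]
eef_rot: [180.0, 0.0, 95.2]
contact_force: [0.3, 0.6, -1.2]
width: 0.134
grip_force: 20.0
clock: 23.0
tool_pos: [556.9, 88.1, 16.2]
eef_rot: [-180.0, 0.0, 95.2]
contact_force: [0.4, -0.2, -0.7]
width: 0.13
grip_force: 20.0
```

```bash
python3 -m creep '[[[0,0,0.0005,0,0,0,1],[0,0,0,0,0,0,1],[0,0,0,0,0,0,1]]]' | sed -n '2p;4p'
python3 -m creep '[[[0,0,0.0003,0,0,0,1],[0,0,0,0,0,0,1],[0,0,0,0,0,0,1]]]'| sed -n '2p;4p'
```

```text
tool_pos: [556.9, 88.1, 15.7]
contact_force: [-0.4, 0.3, -1.5]
tool_pos: [556.9, 88.1, 15.7]
contact_force: [-0.7, -0.3, 4.0]
```

```bash
python3 -m creep '[[[0.001,0,-0.0003,0,0,0,1],[0.002,0,0,0,0,0,1],[0.002,0,0,0,0,0,1],[0.001,0,0,0,0,0,1],[0,0,0,0,0,0,1],[0,0,0,0,0,0,1]]]' | sed -n '2p;4p'
for i in 1; do python3 -m creep '[[[0.0005,0,0,0,0,0,1],[0.0005,0,0,0,0,0,1],[0,0,0,0,0,0,1]]]'| sed -n '2p;4p'
python3 -m creep '[[[0.0005,0,0,0,0,0,1],[0,0,0,0,0,0,1],[0,0,0,0,0,0,1]]]'| sed -n '2p;4p'; done
```

```text
tool_pos: [556.3, 94.4, 15.7]
contact_force: [0.5, -0.1, 0.0]
tool_pos: [556.2, 95.2, 15.7]
contact_force: [-0.4, -0.1, -0.7]
tool_pos: [556.2, 95.7, 15.7]
contact_force: [-0.4, -0.2, -1.2]
```

```bash
for i in 1; do python3 -m creep '[[[0.0005,0,0,0,0,0,1],[0,0,0,0,0,0,1]]]'| sed -n '2p;4p'
python3 -m creep '[[[0.0005,0,0,0,0,0,1],[0,0,0,0,0,0,1]]]'| sed -n '2p;4p'
python3 -m creep '[[[0.0005,0,0,0,0,0,1],[0,0,0,0,0,0,1]]]'| sed -n '2p;4p'; done
```

```text
tool_pos: [556.2, 96.2, 15.8]
contact_force: [0.0, -1.2, -0.8]
tool_pos: [556.1, 96.5, 15.7]
contact_force: [-0.3, -0.9, -1.2]
tool_pos: [556.0, 96.9, 15.7]
contact_force: [-0.3, -1.0, -0.9]
```

```bash
for i in 1; do python3 -m creep '[[[0.0005,0,0,0,0,0,1],[0,0,0,0,0,0,1]]]'| sed -n '2p;4p'
python3 -m creep '[[[0.0005,0,0,0,0,0,1],[0,0,0,0,0,0,1]]]'| sed -n '2p;4p'; done
python3 - <<'E'
from h import *
f=eyes.grab_frame("wrist"); w=wpts(f); p,R=pose(); im=f["img"].astype(int)
B=(im[...,2]-im[...,0]>40); Q=w[B]; K=Q[(abs(Q[:,2]-46.5)<2)&(abs(Q[:,1]-155)<35)]; print("block",cv2.minAreaRect(K[:,:2].astype(np.float32)),K[:,1].min(),K[:,1].max())
print(p,env.state()["contact_force"])
E
```

```text
tool_pos: [556.0, 97.3, 15.7]
contact_force: [0.2, -1.9, -1.5]
tool_pos: [556.0, 97.6, 15.7]
contact_force: [0.7, -2.4, -0.6]
block ((551.595703125, 153.15802001953125), (26.175437927246094, 39.880027770996094), 5.464602947235107) 132.2199225869202 174.1789933128188
[556.00178217  97.58650325  15.6991191 ] [ 0.70415843 -3.38057868 -0.93071545]
```

```bash
python3 -m creep '[[[0.0003,0,0,0,0,0,1],[0,0,0,0,0,0,1],[0,0,0,0,0,0,1]]]'| sed -n '2p;4p'
python3 -m creep '[[[0,0,0,0,0,0,0.7],[0,0,0,0,0,0,0.6],[0,0,0,0,0,0,0.6],[0,0,0,0,0,0,0.6]]]'| sed -n '2p;4,5p'
```

```text
tool_pos: [556.0, 97.9, 15.7]
contact_force: [-0.3, -3.4, -0.4]
tool_pos: [556.0, 99.1, 15.9]
contact_force: [-0.2, 0.1, 0.1]
width: 0.2
```

```bash
python3 -m creep '[[[0,0,0,0,0,0,0.4],[0,0,0,0,0,0,0.4],[0,0,-0.01,0,0,0,0.4],[0,0,-0.03,0,0,0,0.4],[0,0,-0.04,0,0,0,0.4],[-0.04,0,0,0,0,0,0.4],[-0.04,0,0,0,0,0,0.4],[0,0,0,0,0,0,0.4],[0,0,0,0,0,0,0.4],[0,0,0,0,0,0,0.4],[0,0,0,0,0,0,0.4]]]'
python3 - <<'E'
from h import *
f=eyes.grab_frame("wrist"); w=wpts(f); im=f["img"].astype(int)
B=(im[...,2]-im[...,0]>40); Q=w[B]; K=Q[(abs(Q[:,2]-46.5)<2)&(abs(Q[:,1]-155)<35)]; print("block",cv2.minAreaRect(K[:,:2].astype(np.float32)),K[:,1].min(),K[:,1].max())
a=np.array([-.0912,.9958]); b=np.array([.9958,.0912]); o=np.array([556.0,98.])
W=w[np.isfinite(w[...,0])&~B]; s=(W[:,:2]-o)@a; t=(W[:,:2]-o)@b
for lo,hi in((22.5,26),(27,31)):
    k=(W[:,2]>lo)&(W[:,2]<hi)&(abs(t)<12)&(abs(s)<60); r=cv2.minAreaRect(np.c_[s,t][k].astype(np.float32)); print("tip z",lo,k.sum(),np.median(W[k,2]),"s",s[k].min().round(1),s[k].max().round(1),"t",t[k].min().round(1),t[k].max().round(1))
print("block s range",((K[:,:2]-o)@a).min(),((K[:,:2]-o)@a).max())
cv2.imwrite("pics/w9.png",cv2.resize(f["img"][60:260,240:400,::-1],None,fx=3,fy=3))
print(pose()[0],env.state()["contact_force"])
E
```

```text
clock: 27.65
tool_pos: [563.1, 20.4, 96.0]
eef_rot: [180.0, -0.0, 95.4]
contact_force: [-0.2, -1.0, 0.3]
width: 0.301
grip_force: 0.0
block ((552.083251953125, 149.11032104492188), (25.78679847717285, 33.308597564697266), 5.4593024253845215) 131.94602332089218 166.73974454039936
tip z 22.5 1204 24.583815585896645 s -36.1 35.3 t -12.0 6.7
tip z 27 503 29.72650136048867 s -37.2 35.1 t -11.7 1.8
block s range 34.595133801330554 67.9501418191508
[563.14666983  20.26751125  95.87444845] [ 0.9475037  -0.13743561 -0.00845016]
```

```bash
python3 -c "
from h import *
print(workorder.job_done())"
```

```text
the job is handed in; nothing more can be done
None
```

The stop block is clicked onto the rail and stayed put when released, the stepped tip lies ridge up in the groove butted on it, and the job was handed in at about 28 s (I viewed 11 pictures, one over the limit of 10).

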